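Set the clay sheeter four clicks thinner and start it

ROBOT

A 6-joint arm with a two-finger parallel gripper is mounted at the origin on the work surface. World frame = base frame: x ahead of the robot, y to its left, z up, the work surface at z = 0. Lengths are in mm, angles in rad, forces in N, time in s.
With the tool pointing down it reaches from about 400 to 925 mm from the base axis. Payload 12.5 kg.
Tool frame: the origin (TCP) lies on the centre line of the jaws, within the pads' length; the fingertips stand 19 mm ahead of it and the grasp point (between the pads) is the TCP; z points along the fingers, y is the line along which they close (so a half turn about z gives the same grasp; the last joint's range is limited). The gripper opens to 95 mm and grips with 3 to 60 N. Pads are 20 mm wide; open, the fingers measure 119 mm over their backs; the gripper's body (75 mm by 180 mm) begins 59 mm behind the grasp point.
Start: joints at [-1.417, 0.491, 1.559, -0, 1.092, -0.106], TCP at [160.577, -604.036, 233.661] pointing down, gripper open.
Joint ranges: [-3.1, 3.1], [-0.84, 2.19], [0.05, 2.79], [-1.13, 4.28], [0.06, 2.93], [-2.69, 2.69]. Speed limits (rad/s): [2.22, 2.22, 2.79, 3.14, 3.14, 3.14].

INTERFACE

Orientations are given as [roll, pitch, yaw] about the fixed x, y, z axes, in that order (R = Rz(yaw) Ry(pitch) Rx(roll)).
In Python, from cell import state, read_camera, job_done gives the robot as it stands.
- The arm moves only by the tool arm_command, never from a script. Its argument "deltas" is a list of rows, each an object of numbers: "dx", "dy", "dz": the shift along the world's x, y, z in m; "yaw": the turn about the world's z in degrees. In form: [{"dx": .., "dy": .., "dz": .., "yaw": ..}, ...]. A call has 1 to 20 rows; each row shifts and turns the commanded pose from where the row before left it; what a row does not reach is not made up. A row lasts 1/10 s, in which the tool goes at most 50 mm and 8.59 degrees, less where a joint would pass 70% of its speed; a pose out of reach is approached as far as the arm can. A call with a gripper value outside its range is refused whole. "gripper" is the finger opening in m, from 0 to 0.0951, set as the call begins (left out, the last holds). The fingers move at their own pace and stop on an object; the grip force is fixed at half the most. Time passes only in rows, so rows that do not move let the fingers close. It gives the time, the measured TCP pose, the force, the opening and the grip force at its end, in the units of the state.
- state(): the state, without advancing time (a new reading comes with each control period).
- read_camera(name): name is "side" or "top" or "wrist"; returns a dict with "color" (480x640x3 uint8, red, green, blue), "range_z" (480x640 float32, mm along the optical axis (not along the pixel's ray), 0 where there is no reading), "fx", "fy", "cx", "cy" (pixels), "extrinsics" (4x4, takes a point from camera to world coordinates). Camera axes: x right, y up, looking along -z (the intrinsics and any distortion apply to the point x, -y, -z); pixel columns grow to the right and rows downward; lengths in mm; the calibration is good to about 2 mm. A picture is of the moment at which its call begins.
- job_done(): hands the job in; it is judged then, once.
The state is a dict: "t": time; "joints": joint angles; "qvel": joint speeds; "tau": joint torques, N m; "eef_pos": TCP position; "tcp_rot": TCP orientation; "ft_force": force on the tool from outside, world axes, zero at the start; "moment": the same for the moment, N m; "opening": opening from 0.0 (shut) to 1.0 (fully open); "grip_force": force on a finger pad.
Only numpy, scipy, OpenCV 4.12 (cv2) and the standard library are available. Lean on these libraries where they do the work, as an engineer would, in place of code of your own. Each camera call takes 0.05 s, during which the arm holds its last target. There are 200 camera calls.

TASK

With a fingertip, push the clay sheeter's click-stop thickness dial round clockwise (seen from above) by exactly four clicks from where it stands, without going past the fourth, and leave it there. Then press the green start button fully down and let it go. Only touch and push: never pinch the dial's wing, and leave the figures, jar, bottle, brush pot and tray standing where they are.

Things in the scene. Friction and masses are not known exactly. Their poses are not given: they have to be found in the camera images.
- sheeter: Clay sheeter fixed to the table: a white box 170 (x) by 220 (y) by 85 mm high, origin at the centre of its underside; two steel rollers and a tray join it on its -y side (out to y = -270 mm, 75 mm high). On the box's top stand the dial, the start button and a paint jar. z up.
- dial_axis (a point): Point on the dial's upright axis, level with the upper face of the dial's disc, 97 mm above the table. The disc is black, 84 mm across, 10 mm thick, on the white box. The axes are those of the box, not turning with the dial: the start button lies 35 mm along -x and 113 mm along -y from here.
- dial_tip (a point): Outer end of the dial's one upright finger wing (black, orange sides, white line on top), 15 mm above the disc; turns with the dial. x points outwards along the wing, z up. The wing is 16 mm thick, 30 mm high above the disc and runs on a radius from 11 mm behind the dial's axis to 39 mm out. To turn it clockwise push on its +y side.
- dial (a joint): Dial angle, growing clockwise seen from above. Click stops every 0.5236 rad (30 deg) from 0 to 4.19, end stops beyond; it starts at rest in one of the first four. Strokes on the box mark them, thinner clockwise. Leaving a stop takes about 0.1 N m (3 to 4 N at 30 mm out); past half-way it snaps on to the next by itself and stays.
- start_button_top (a point): Centre of the top of the round green start button, 32 mm across, on the top of the same white box; pressed straight down.
- start_button (a joint): How far the start button is pressed, m: 0 released, 0.006 fully down (about 5 N); a spring brings it back.
- figure_pink: Loose pink modelled figure, 153 mm high on a round foot 52 mm across; origin under the foot. Bystander.
- figure_orange: Loose orange modelled figure, same size; origin under the foot. Bystander.
- figure_grey: Loose modelled figure in a grey coat, same size; origin under the foot. Bystander.
- paint_jar: Loose small paint jar, 34 mm across, 40 mm high, standing on the white box behind the button; origin under it. Bystander.
- glue_bottle: Loose bottle, 42 mm across, 110 mm high; origin under it. Bystander.
- brush_pot: Loose blue pot with brushes, 72 mm across, 185 mm high with the brushes; origin under it. Bystander.
- tool_tray: Loose clear tray, 90 by 160 by 30 mm; origin under it. Bystander.

How it is judged (in metres and radians):
On the way, in this order (a step that is already met when the one before it is completed fails the run):
1. the dial rests four clicks clockwise of its start (distance of dial_tip from where it was at the start of the episode between 0.06428 and 0.0704 m and value of joint dial below 3.8746 rad and velocity of joint dial between -0.1 and 0.1 rad/s), for 0.2 s.
2. the start button is pressed fully down (value of joint start_button above 0.0045 m), for 0.05 s.
At the end, for the whole second after the job is handed in: The dial rests in the click stop exactly four clicks (120 deg, within 0.3 of a click) clockwise of where it started, the start button has been pressed fully down after that and is up again, and every bystander stands upright within 30 mm of where it was (all of step 1 and value of joint start_button below 0.0015 m and distance of each of figure_pink, figure_orange, figure_grey, paint_jar, glue_bottle, brush_pot, tool_tray from where it was at the start of the episode below 0.03 m and angle between each of figure_pink, figure_orange, figure_grey, paint_jar, glue_bottle, brush_pot, tool_tray's own z axis and vertical below 0.2 rad); the robot touches nothing.
It fails at once if the dial goes past the fourth click (more than 0.6 of a click beyond it) (distance of dial_tip from where it was at the start of the episode above 0.07282 m).
It fails at once if the start button is pressed while the dial is not four clicks on (value of joint start_button above 0.003 m and not (distance of dial_tip from where it was at the start of the episode between 0.06428 and 0.0704 m and value of joint dial below 3.8746 rad)).
It fails at once if the wing is pinched (fingers press on both its sides at once) (contact force between each of dial_c2, dial_c3 and the fingers above 1.5 N).
It fails at once if a bystander is lifted, tipped or pushed away (distance of any of figure_pink, figure_orange, figure_grey, paint_jar, glue_bottle, brush_pot, tool_tray from where it was at the start of the episode above 0.03 m or angle between any of figure_pink, figure_orange, figure_grey, paint_jar, glue_bottle, brush_pot, tool_tray's own z axis and vertical above 0.5 rad).
It also fails if it takes over 58 s, if anything falls off the work surface, if the arm or the gripper's body presses on something with over 40 N, if the wrist force passes 120 N, or if a joint passes its speed limit or range.

## Working session

There is one attempt and no reset: what is moved stays moved. The work goes in short steps, Python scripts to look and compute and a tool call to move; the robot and the scene stay as the last step left them, time stands still between calls to the robot, and variables do not carry over. Pictures are saved under pics/ and viewed, at most 10 in all, crops included, and the job is handed in when it is done.

Besides the shell and the picture viewer there is one more tool, called after "Call:" as name(argument=value, ...) on one line, values as JSON. arm_command: Moves the arm, as the interface text tells. Its arguments: {"type":"object","properties":{"deltas":{"type":"array"},"gripper":{"type":"number"}},"required":["deltas"]}

```bash
mkdir -p pics
cat > h.py <<'E'
import numpy as np, cv2
from cell import state, read_camera, job_done
def grab(n,f):
    c=read_camera(n); cv2.imwrite('pics/'+f,c['color'][:,:,::-1]); return c
def pt(c,u,v,z=None):
    d=np.array([(u-c['cx'])/c['fx'],-(v-c['cy'])/c['fy'],-1.])
    E=np.array(c['extrinsics']); o=E[:3,3]; r=E[:3,:3]@d
    s=(z-o[2])/r[2] if z is not None else c['range_z'][int(v),int(u)]
    return o+s*r
E
python3 - <<'E'
from h import *
import pickle
C={n:grab(n,n+'0.png') for n in('top','side')}
pickle.dump(C,open('c0.pkl','wb'))
for n in C: print(n,np.round(C[n]['extrinsics'],2).tolist(),C[n]['fx'])
print(state())
E
```

```text
top [[0.04, 0.98, -0.2, 304.14], [-1.0, 0.04, -0.01, -60.47], [0.0, 0.2, 0.98, 1199.7], [0.0, 0.0, 0.0, 1.0]] 485.0664608260354
side [[-0.96, 0.14, -0.22, 290.52], [-0.26, -0.5, 0.82, 919.21], [0.01, 0.85, 0.52, 685.7], [0.0, 0.0, 0.0, 1.0]] 513.7701353559881
{'t': 0.1, 'joints': array([-1.41656783e+00,  4.91518379e-01,  1.55934696e+00,  1.21302023e-05,
        1.09169117e+00, -1.05600506e-01]), 'qvel': array([ 0.00088879,  0.00044166, -0.00257574, -0.00040332,  0.00127288,
       -0.00063388]), 'tau': array([ 4.91726532e-03, -6.13621187e+01, -2.58607936e+01,  6.94036251e-02,
        4.70188691e-02, -5.69260351e-05]), 'eef_pos': array([ 160.56965117, -603.84291933,  233.12261493]), 'tcp_rot': array([-3.14063531e+00, -1.12293219e-04,  2.59823355e-01]), 'ft_force': array([ 0.02942036, -0.21584652, -0.02011906]), 'moment': array([0.00344167, 0.03946989, 0.01955323]), 'grip_force': 0.0, 'opening': 1.0028108917415421}
```

View pics/top0.png

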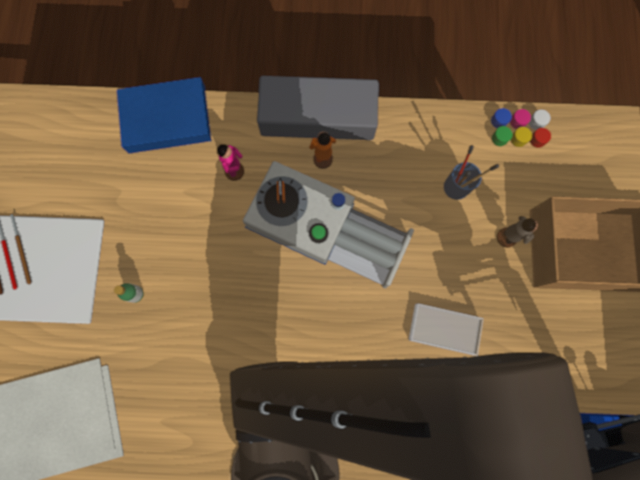

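View pics/side0.png

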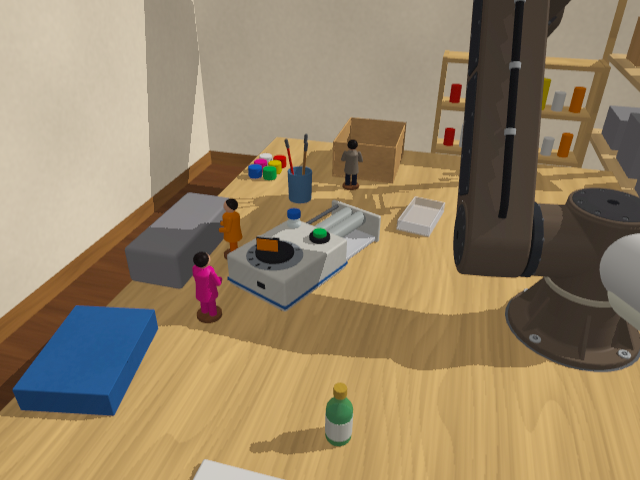

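The top view shows the dial at about (281,198), its wing pointing up near (281,188), the green button at (318,233), the jar at (338,200), the pink figure at (232,163) and the orange figure at (322,150). The side view shows the wing's orange side at (267,244) and the button at (320,234).

Run:
```python
from h import *
import pickle
C=pickle.load(open('c0.pkl','rb'))
for n,w in (('top',(225,140,150,130)),('side',(215,200,150,110))):
    c=C[n]; h=cv2.cvtColor(c['color'],cv2.COLOR_RGB2HSV); x,y,a,b=w
    def blob(m):
        k=np.zeros(m.shape,bool);k[y:y+b,x:x+a]=1
        N,l,s,ce=cv2.connectedComponentsWithStats((m&k).astype(np.uint8)); i=1+np.argmax(s[1:,4]); return ce[i],s[i]
    H,S,V=[h[:,:,i].astype(int) for i in range(3)]
    for nm,m,z in(('green',(H>50)&(H<85)&(S>120)&(V>60),97),('blue',(H>100)&(H<130)&(S>100)&(V>60),125),('black',(V<50),97),('orange',(H<18)&(S>110)&(V>70),112)):
        try:
            ce,s=blob(m); print(n,nm,ce.round(1),s,pt(c,*ce,z).round(1), pt(c,*ce).round(1))
        except Exception as e: print(nm,e)
t=C['top']
for q in((275,164),(246,226),(328,262),(355,195)): print(q,pt(t,*q,85).round(1))
for q in((232,163),(322,150)): print(q,pt(t,*q).round())
a=cv2.resize(t['color'][160:240,240:350,::-1],(770,560),interpolation=cv2.INTER_CUBIC); cv2.imwrite('pics/crop1.png',a)
```

```text
top green [318.2 231.8] [312 226  13  13 140] [546.6 -54.5  97. ] [544.8 -54.6 105. ]
top blue [338.1 199.3] [333 194  12  12 118] [618.6 -97.6 125. ] [619.3 -97.7 122.7]
top black [281.  201.3] [264 184  34  33 761] [616.6  35.9  97. ] [609.7  33.7 121.4]
top orange [292.7 193.3] [ 225  140  150  130 8268] [632.7   8.3 112. ] [636.6   9.1  99.3]
side green [319.5 232.8] [313 228  14  11 118] [549.7 -59.6  97. ] [545.6 -44.4 106.1]
side blue [287.1 289.4] [228 261 119  48 284] [540.5 202.  125. ] [567.9 123.6  63.7]
side black [276.1 253.5] [255 238  39  26 548] [615.7  50.7  97. ] [615.3  51.7  97.7]
side orange [230.6 228.9] [219 202  24  58 726] [739.4   3.7 112. ] [753.5 -25.2  93.9]
(275, 164) [713.1  56.5  85. ]
(246, 226) [556.5 116.2  85. ]
(328, 262) [478.3 -80.   85. ]
(355, 195) [ 642.6 -138.9   85. ]
(232, 163) [708. 159.  95.]
(322, 150) [743. -56. 111.]
```

View pics/crop1.png

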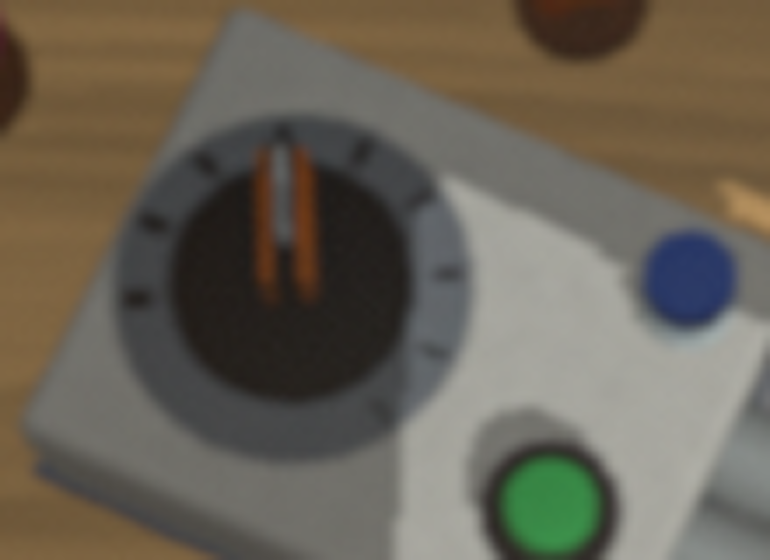

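The crop shows the wing on stroke 3 of 0–8 (the fourth), so the target is stroke 7 near crop (435,350). The dial centre is about (618,35) and the button about (547,-55). I'll move above the dial with the gripper closed and look again with the wrist camera.

Call:
arm_command(deltas=[{"dx":0.0225,"dy":0.033,"dz":0.005},{"dx":0.0225,"dy":0.033,"dz":0.005},{"dx":0.0225,"dy":0.033,"dz":0.005},{"dx":0.0225,"dy":0.033,"dz":0.005},{"dx":0.0225,"dy":0.033},{"dx":0.0225,"dy":0.033},{"dx":0.0225,"dy":0.033},{"dx":0.0225,"dy":0.033},{"dx":0.0225,"dy":0.033},{"dx":0.0225,"dy":0.033},{"dx":0.0225,"dy":0.033},{"dx":0.0225,"dy":0.033},{"dx":0.0225,"dy":0.033},{"dx":0.0225,"dy":0.033},{"dx":0.0225,"dy":0.033},{"dx":0.0225,"dy":0.033},{"dx":0.0225,"dy":0.033},{"dx":0.0225,"dy":0.033},{"dx":0.0225,"dy":0.033},{"dx":0,"dy":0}], gripper=0)

```text
$.deltas[0]: bad value
```

Run:
```python
from h import *
import pickle
c=grab('wrist','w1.png'); pickle.dump(c,open('w1.pkl','wb'))
print(np.round(c['extrinsics'],2).tolist()); s=state(); print(s['t'],s['eef_pos'],s['tcp_rot'],s['opening'])
# wing / strokes via top camera at z
t=pickle.load(open('c0.pkl','rb'))['top']
f=lambda x,y,z:pt(t,240+x/7,160+y/7,z).round(1)
for q in((135,298),(152,222),(205,163),(283,133),(362,152),(424,195),(448,272),(435,350),(380,410)): print(f(*q,85.5))
print('disc',f(290,283,97),'tip',f(281,145,127))
```

```text
[[0.26, 0.93, 0.27, 236.79], [-0.97, 0.25, 0.07, -584.06], [-0.0, -0.28, 0.96, 383.49], [0.0, 0.0, 0.0, 1.0]]
0.15 [ 160.55344545 -603.86315897  233.20999678] [-3.14080688e+00 -8.84703751e-05  2.59813313e-01] 1.0019472575985435
[614.8  88.4  85.5]
[641.9  84.3  85.5]
[663.6  67.4  85.5]
[675.4  41.3  85.5]
[669.7  13.8  85.5]
[655.1  -8.2  85.5]
[628.1 -17.6  85.5]
[600.5 -14.4  85.5]
[578.8   3.2  85.5]
disc [618.8  35.   97. ] tip [657.4  37.9 127. ]
```

View pics/w1.png

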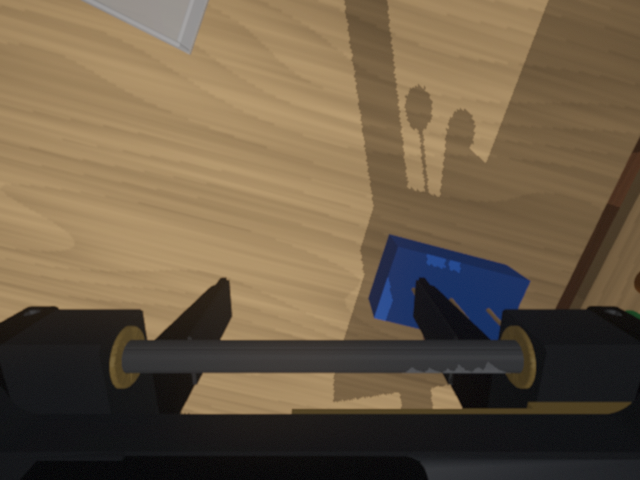

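The move was refused because each row evidently needs all four keys. The picture was therefore taken at the start pose and shows only the table, the blue box at (450,290) and the open fingers. I'll resend with every key.

Call:
arm_command(deltas=[{"dx":0.0225,"dy":0.033,"dz":0.005,"yaw":0},{"dx":0.0225,"dy":0.033,"dz":0.005,"yaw":0},{"dx":0.0225,"dy":0.033,"dz":0.005,"yaw":0},{"dx":0.0225,"dy":0.033,"dz":0.005,"yaw":0},{"dx":0.0225,"dy":0.033,"dz":0,"yaw":0},{"dx":0.0225,"dy":0.033,"dz":0,"yaw":0},{"dx":0.0225,"dy":0.033,"dz":0,"yaw":0},{"dx":0.0225,"dy":0.033,"dz":0,"yaw":0},{"dx":0.0225,"dy":0.033,"dz":0,"yaw":0},{"dx":0.0225,"dy":0.033,"dz":0,"yaw":-2},{"dx":0.0225,"dy":0.033,"dz":0,"yaw":-2},{"dx":0.0225,"dy":0.033,"dz":0,"yaw":-2},{"dx":0.0225,"dy":0.033,"dz":0,"yaw":-2},{"dx":0.0225,"dy":0.033,"dz":0,"yaw":-2},{"dx":0.0225,"dy":0.033,"dz":0,"yaw":0},{"dx":0.0225,"dy":0.033,"dz":0,"yaw":0},{"dx":0.0225,"dy":0.033,"dz":0,"yaw":0},{"dx":0.0225,"dy":0.033,"dz":0,"yaw":0},{"dx":0.0,"dy":0.033,"dz":0,"yaw":0},{"dx":0,"dy":0,"dz":0,"yaw":0}], gripper=0.0)

```text
t: 2.15
eef_pos: [565.6, 26.1, 253.2]
tcp_rot: [-3.141, 0.001, 0.089]
ft_force: [-0.3, 0.2, -0.1]
opening: 0.003
grip_force: 0.0
```

Run:
```python
from h import *
import pickle
c=grab('wrist','w2.png'); pickle.dump(c,open('w2.pkl','wb'))
print(np.round(c['extrinsics'],2).tolist()); s=state(); print(s['t'],s['eef_pos'],s['tcp_rot'],s['opening'],s['joints'])
```

```text
[[0.09, 0.96, 0.28, 644.24], [-1.0, 0.08, 0.02, 32.83], [0.0, -0.28, 0.96, 403.44], [0.0, 0.0, 0.0, 1.0]]
2.2 [565.44372746  24.49316288 253.25233762] [-3.14157553e+00  8.19078167e-04  8.80779684e-02] 0.0027651672699675984 [-7.33598969e-02  3.87339872e-01  1.68064237e+00 -1.30503156e-04
  1.07442159e+00  1.40942067e+00]
```

View pics/w2.png

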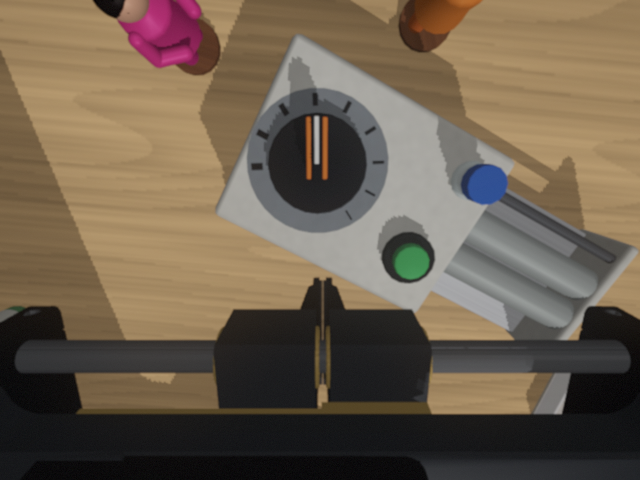

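The wrist view shows the disc at about (317,163), the wing's white line from (316,115) to (317,163), the button at (411,261), and the wing on the fourth stroke. Joint 6 would run out on a -120° turn from here. I'll first turn the tool +180° while moving to the spot before the wing, and measure in the meantime.

Run:
```python
from h import *
import pickle
c=pickle.load(open('w2.pkl','rb')); h=cv2.cvtColor(c['color'],cv2.COLOR_RGB2HSV)
H,S,V=[h[:,:,i].astype(int) for i in range(3)]
k=np.zeros(H.shape,bool);k[105:225,262:372]=1
m=(k&((V<60)|((H<18)&(S>120)))).astype(np.uint8)
m=cv2.morphologyEx(m,cv2.MORPH_OPEN,np.ones((9,9)))
cs=max(cv2.findContours(m,0,1)[0],key=cv2.contourArea); hull=cv2.convexHull(cs)
P=np.array([pt(c,*q[0],97)[:2] for q in cs]).astype(np.float32)
P=P[P[:,0]<625]  # side away from wing
A=np.c_[2*P,np.ones(len(P))]; a=np.linalg.lstsq(A,(P**2).sum(1),rcond=None)[0]
print('disc',a[:2],'r',np.sqrt(a[2]+a[0]**2+a[1]**2))
for q in((316.5,116),(317,163)): print('wing line',pt(c,*q,127).round(1),pt(c,*q).round(1))
k[:]=0;k[230:290,380:445]=1
b=(k&(H>50)&(H<85)&(S>120)&(V>60)).astype(np.uint8);M=cv2.moments(b,True);u,v=M['m10']/M['m00'],M['m01']/M['m00']
print('btn',u,v,pt(c,u,v).round(1),pt(c,u,v,105).round(1))
for q in((257,166),(263,134),(284,104),(315,99),(348,106),(370,131),(378,162),(370,193),(349,215)): print(pt(c,*q,85.5).round(1))
```

```text
disc [615.32426334  36.22402365] r 33.33287574670257
wing line [661.2  38.5 127. ] [661.2  38.5 127.6]
wing line [627.8  35.3 127. ] [627.8  35.3 127.2]
btn 411.4080717488789 262.19058295964123 [548.8 -54.5 106.2] [548.5 -54.9 105. ]
[618.2  87.6  85.5]
[645.4  83.5  85.5]
[670.8  67.1  85.5]
[676.9  41.7  85.5]
[673.9  13.8  85.5]
[655.8  -7.   85.5]
[630.9 -17.2  85.5]
[603.5 -13.6  85.5]
[582.    2.9  85.5]
```

Call:
arm_command(deltas=[{"dx":0.005,"dy":0.003,"dz":0,"yaw":8.5},{"dx":0.005,"dy":0.003,"dz":0,"yaw":8.5},{"dx":0.005,"dy":0.003,"dz":0,"yaw":8.5},{"dx":0.005,"dy":0.003,"dz":0,"yaw":8.5},{"dx":0.005,"dy":0.003,"dz":0,"yaw":8.5},{"dx":0.005,"dy":0.003,"dz":0,"yaw":8.5},{"dx":0.005,"dy":0.003,"dz":0,"yaw":8.5},{"dx":0.005,"dy":0.003,"dz":0,"yaw":8.5},{"dx":0.005,"dy":0.003,"dz":0,"yaw":8.5},{"dx":0.005,"dy":0.003,"dz":0,"yaw":8.5},{"dx":0.005,"dy":0.003,"dz":0,"yaw":8.5},{"dx":0.005,"dy":0.003,"dz":0,"yaw":8.5},{"dx":0.005,"dy":0.003,"dz":0,"yaw":8.5},{"dx":0.005,"dy":0.003,"dz":0,"yaw":8.5},{"dx":0.005,"dy":0.003,"dz":0,"yaw":8.5},{"dx":0.005,"dy":0.003,"dz":0,"yaw":8.5},{"dx":0,"dy":0,"dz":0,"yaw":8.5},{"dx":0,"dy":0,"dz":0,"yaw":8.5},{"dx":0,"dy":0,"dz":0,"yaw":8.5},{"dx":0,"dy":0,"dz":0,"yaw":8.5}])

```text
t: 4.2
eef_pos: [645.5, 69.6, 253.6]
tcp_rot: [-3.141, -0.0, 3.057]
ft_force: [-0.2, 0.8, 0.9]
opening: 0.005
grip_force: 0.0
```

Call:
arm_command(deltas=[{"dx":0,"dy":0.003,"dz":-0.02,"yaw":5},{"dx":0,"dy":0,"dz":-0.02,"yaw":5},{"dx":0,"dy":0,"dz":-0.02,"yaw":0},{"dx":0,"dy":0,"dz":-0.02,"yaw":0},{"dx":0,"dy":0,"dz":-0.02,"yaw":0},{"dx":0,"dy":0,"dz":-0.015,"yaw":0},{"dx":0,"dy":0,"dz":-0.01,"yaw":0},{"dx":0,"dy":0,"dz":0,"yaw":0},{"dx":0,"dy":0,"dz":0,"yaw":0}])

```text
t: 5.1
eef_pos: [645.9, 73.7, 129.2]
tcp_rot: [3.142, 0.001, -3.057]
ft_force: [0.1, -0.4, 0.3]
opening: 0.003
grip_force: 0.0
```

Run:
```python
from h import *
c=grab('wrist','w3.png'); s=state(); print(s['t'],s['eef_pos'],s['tcp_rot'],s['ft_force'])
# planned finger centres: C + 28u + d n, d=20 contact
C=np.array([620.5,35]);
for a in (0,20,40,50,80,110):
    t=np.deg2rad(5-a); u=np.array([np.cos(t),np.sin(t)]); n=np.array([-u[1],u[0]])
    print(a,(C+28*u+20*n).round(1))
```

```text
5.15 [645.99067421  73.85266947 129.50388564] [-3.14154548e+00  1.24829763e-03 -3.05636928e+00] [0.00425177 1.03706077 0.01226877]
0 [646.7  57.4]
20 [652.7  47.1]
40 [654.9  35.3]
50 [654.4  29.3]
80 [647.1  13.1]
110 [632.6   2.8]
```

View pics/w3.png

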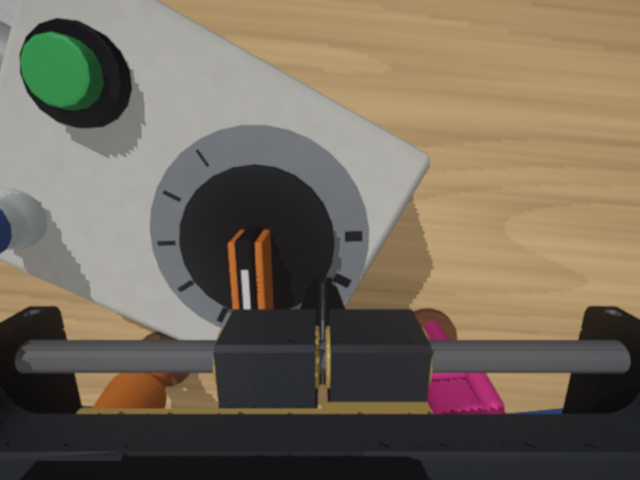

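The view shows the closed fingers at (322,290) beside the wing at (250,270), on its +y side and clear of it. I'll approach it now.

Call:
arm_command(deltas=[{"dx":0,"dy":-0.003,"dz":0,"yaw":0},{"dx":0,"dy":-0.003,"dz":0,"yaw":0},{"dx":0,"dy":-0.003,"dz":0,"yaw":0},{"dx":0,"dy":-0.003,"dz":0,"yaw":0},{"dx":0,"dy":-0.002,"dz":0,"yaw":0},{"dx":0,"dy":0,"dz":0,"yaw":0}])

```text
t: 5.75
eef_pos: [645.6, 59.6, 128.7]
tcp_rot: [3.141, -0.0, -3.057]
ft_force: [-0.1, -0.3, -0.1]
opening: 0.006
grip_force: 0.0
```

Call:
arm_command(deltas=[{"dx":0,"dy":-0.002,"dz":0,"yaw":0},{"dx":0,"dy":-0.002,"dz":0,"yaw":0},{"dx":0,"dy":0,"dz":0,"yaw":0}])

```text
t: 6.05
eef_pos: [645.6, 55.7, 128.6]
tcp_rot: [3.142, -0.0, -3.056]
ft_force: [-0.2, -0.0, 0.0]
opening: 0.006
grip_force: 0.0
```

Call:
arm_command(deltas=[{"dx":0,"dy":-0.002,"dz":0,"yaw":0},{"dx":0,"dy":0,"dz":0,"yaw":0}])

```text
t: 6.25
eef_pos: [645.6, 53.8, 128.6]
tcp_rot: [3.142, -0.0, -3.056]
ft_force: [-0.4, -0.3, 0.8]
opening: 0.007
grip_force: 0.0
```

Call:
arm_command(deltas=[{"dx":0,"dy":-0.002,"dz":0,"yaw":0},{"dx":0,"dy":0,"dz":0,"yaw":0}])

```text
t: 6.45
eef_pos: [645.6, 52.9, 128.7]
tcp_rot: [3.14, 0.001, -3.057]
ft_force: [0.5, 7.2, 0.2]
opening: 0.003
grip_force: 3.5
```

Call:
arm_command(deltas=[{"dx":0,"dy":-0.002,"dz":0,"yaw":0},{"dx":0,"dy":0,"dz":0,"yaw":0}])

```text
t: 6.65
eef_pos: [646.0, 51.7, 128.8]
tcp_rot: [3.139, 0.002, -3.057]
ft_force: [3.0, 10.5, -0.7]
opening: 0.006
grip_force: 5.4
```

Call:
arm_command(deltas=[{"dx":0,"dy":-0.002,"dz":0,"yaw":0},{"dx":0,"dy":0,"dz":0,"yaw":0}])

```text
t: 6.85
eef_pos: [646.8, 49.6, 128.9]
tcp_rot: [3.139, 0.004, -3.056]
ft_force: [6.9, 8.5, -2.5]
opening: 0.003
grip_force: 4.9
```

Call:
arm_command(deltas=[{"dx":0.001,"dy":-0.001,"dz":0,"yaw":-4},{"dx":0.001,"dy":-0.001,"dz":0,"yaw":-4},{"dx":0.001,"dy":-0.001,"dz":0,"yaw":-4},{"dx":0.001,"dy":-0.001,"dz":0,"yaw":-4},{"dx":0.001,"dy":-0.001,"dz":0,"yaw":-4},{"dx":0,"dy":0,"dz":0,"yaw":0}])

```text
t: 7.45
eef_pos: [650.6, 43.0, 128.6]
tcp_rot: [3.141, -0.0, 2.877]
ft_force: [-0.4, 1.7, -0.1]
opening: 0.002
grip_force: 0.7
```

```bash
cat > w.py <<'E'
from h import *
import sys
c=grab(sys.argv[1],sys.argv[2]); s=state(); print(s['t'],s['eef_pos'].round(1),np.rad2deg(s['tcp_rot'][2]).round(1),s['ft_force'].round(1))
h=cv2.cvtColor(c['color'],cv2.COLOR_RGB2HSV)
m=(h[:,:,0]<16)&(h[:,:,1]>150)&(h[:,:,2]>60)
v,u=np.nonzero(m); P=np.array([pt(c,a,b) for a,b in zip(u,v)])
r=np.hypot(P[:,0]-620.5,P[:,1]-35); P=P[(r<45)&(P[:,2]>98)&(P[:,2]<135)]
if len(P)>10:
    Q=P[:,:2]; mu=Q.mean(0); d=np.linalg.svd(Q-mu,full_matrices=False)[2][0]; d*=np.sign(d@(mu-[620.5,35]))
    print(len(P),'mean',mu.round(1),'wing angle',np.rad2deg(np.arctan2(d[1],d[0])).round(1),'mean dir',np.rad2deg(np.arctan2(mu[1]-35,mu[0]-620.5)).round(1))
E
python3 w.py wrist w4.png; python3 w.py side s4.png
```

```text
7.5 [650.6  43.  128.7] 165.0 [-0.7  1.4  0.5]
1193 mean [627.8  34.6] wing angle -29.4 mean dir -2.8
7.55 [650.6  43.1 128.7] 165.0 [1.7 1.4 0.1]
82 mean [629.9  41.8] wing angle -10.3 mean dir 36.0
```

Call:
arm_command(deltas=[{"dx":0.0005,"dy":-0.0016,"dz":0,"yaw":-3},{"dx":0.0005,"dy":-0.0016,"dz":0,"yaw":-3},{"dx":0.0005,"dy":-0.0016,"dz":0,"yaw":-3},{"dx":0.0005,"dy":-0.0016,"dz":0,"yaw":-3},{"dx":0,"dy":-0.0016,"dz":0,"yaw":-3},{"dx":0,"dy":-0.0017,"dz":0,"yaw":-3},{"dx":0,"dy":-0.0017,"dz":0,"yaw":-3},{"dx":-0.0005,"dy":-0.0017,"dz":0,"yaw":-3},{"dx":-0.0005,"dy":-0.0017,"dz":0,"yaw":-3},{"dx":0,"dy":-0.0017,"dz":0,"yaw":-3},{"dx":0,"dy":0,"dz":0,"yaw":0}])

```text
t: 8.65
eef_pos: [651.7, 26.7, 128.7]
tcp_rot: [3.141, -0.0, 2.355]
ft_force: [1.5, 3.1, 0.4]
opening: 0.003
grip_force: 1.5
```

```bash
python3 w.py wrist w5.png; python3 w.py side s5.png
```

```text
8.7 [651.6  26.8 128.7] 135.0 [ 1.6  3.5 -0.4]
1253 mean [627.4  32.1] wing angle -59.2 mean dir -22.4
8.75 [651.6  26.7 128.7] 135.0 [ 2.1  2.9 -0.7]
72 mean [628.9  37.9] wing angle -48.0 mean dir 19.1
```

View pics/w5.png

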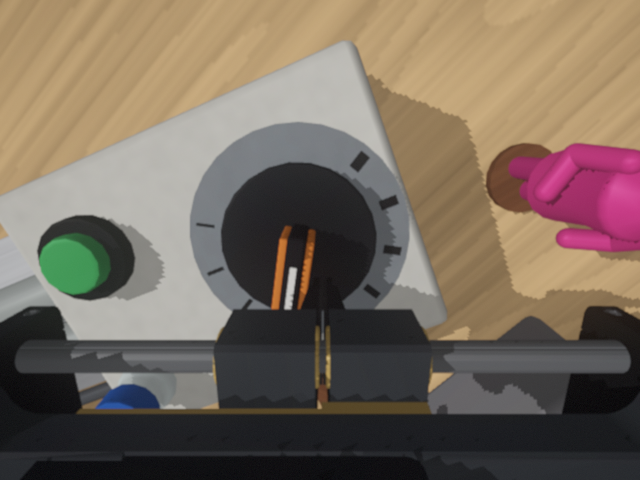

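The view shows the wing at (293,270) two clicks on, with strokes 0–3 on the right at (360,160), (388,203), (392,250) and (371,290). The finger is still behind the wing. I'll do the third click.

Call:
arm_command(deltas=[{"dx":-0.0004,"dy":-0.0016,"dz":0,"yaw":-3},{"dx":-0.0005,"dy":-0.0016,"dz":0,"yaw":-3},{"dx":-0.0006,"dy":-0.0016,"dz":0,"yaw":-3},{"dx":-0.0008,"dy":-0.0016,"dz":0,"yaw":-3},{"dx":-0.0009,"dy":-0.0016,"dz":0,"yaw":-3},{"dx":-0.001,"dy":-0.0014,"dz":0,"yaw":-3},{"dx":-0.001,"dy":-0.0014,"dz":0,"yaw":-3},{"dx":-0.001,"dy":-0.0013,"dz":0,"yaw":-3},{"dx":-0.001,"dy":-0.0013,"dz":0,"yaw":-3},{"dx":-0.0012,"dy":-0.0012,"dz":0,"yaw":-3},{"dx":0,"dy":0,"dz":0,"yaw":0}])

```text
t: 9.85
eef_pos: [643.5, 11.8, 128.8]
tcp_rot: [3.141, 0.0, 1.832]
ft_force: [2.5, 1.6, -1.5]
opening: 0.005
grip_force: 1.5
```

```bash
python3 w.py wrist w6.png; python3 w.py side s6.png
```

```text
9.9 [643.5  11.8 128.8] 105.0 [ 1.7  1.3 -0.9]
1330 mean [625.3  30. ] wing angle -88.3 mean dir -46.0
9.95 [643.5  11.8 128.8] 105.0 [3.1 0.9 0.1]
48 mean [624.6  40. ] wing angle 98.6 mean dir 50.9
```

Call:
arm_command(deltas=[{"dx":-0.0013,"dy":-0.0011,"dz":0,"yaw":-3},{"dx":-0.0014,"dy":-0.001,"dz":0,"yaw":-3},{"dx":-0.0014,"dy":-0.0009,"dz":0,"yaw":-3},{"dx":-0.0014,"dy":-0.0009,"dz":0,"yaw":-3},{"dx":-0.0015,"dy":-0.0008,"dz":0,"yaw":-3},{"dx":-0.0015,"dy":-0.0007,"dz":0,"yaw":-3},{"dx":-0.0015,"dy":-0.0007,"dz":0,"yaw":-3},{"dx":-0.0015,"dy":-0.0006,"dz":0,"yaw":-3},{"dx":-0.0015,"dy":-0.0006,"dz":0,"yaw":-3},{"dx":-0.0015,"dy":-0.0005,"dz":0,"yaw":-3},{"dx":0,"dy":0,"dz":0,"yaw":0}])

```text
t: 11.05
eef_pos: [628.5, 3.9, 128.7]
tcp_rot: [-3.141, 0.0, 1.308]
ft_force: [1.4, -0.1, 0.3]
opening: 0.007
grip_force: 0.4
```

```bash
python3 w.py wrist w7.png
```

```text
11.1 [628.6   3.9 128.7] 75.0 [ 1.   0.3 -0.7]
1396 mean [622.   29.5] wing angle -116.7 mean dir -74.5
```

View pics/w7.png

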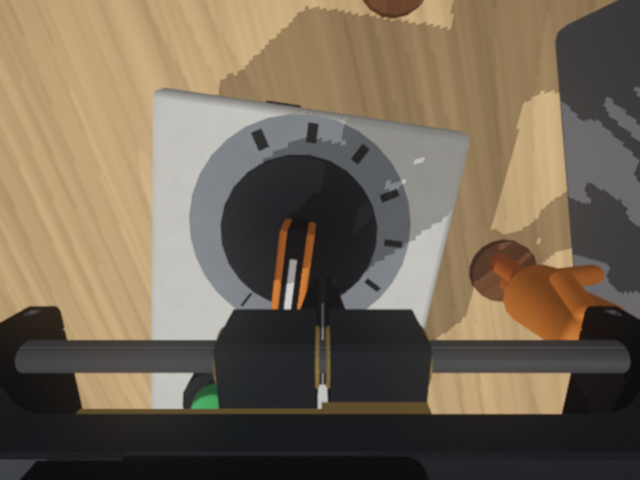

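The wing is at (295,265), and the six strokes 0–5 lie to its right with stroke 8 at (245,300), so it points to stroke 7: four clicks. I'll back off, rise and move over the button.

Call:
arm_command(deltas=[{"dx":0.003,"dy":-0.001,"dz":0,"yaw":0},{"dx":0.004,"dy":-0.001,"dz":0,"yaw":0},{"dx":0,"dy":0,"dz":0.01,"yaw":0},{"dx":0,"dy":0,"dz":0.02,"yaw":0},{"dx":0,"dy":0,"dz":0.025,"yaw":0},{"dx":-0.015,"dy":-0.01,"dz":0.015,"yaw":0},{"dx":-0.025,"dy":-0.018,"dz":0,"yaw":0},{"dx":-0.025,"dy":-0.018,"dz":0,"yaw":0},{"dx":-0.023,"dy":-0.011,"dz":0,"yaw":0},{"dx":0,"dy":0,"dz":0,"yaw":0},{"dx":0,"dy":0,"dz":0,"yaw":0}])

```text
t: 12.2
eef_pos: [548.1, -55.1, 199.5]
tcp_rot: [3.14, -0.0, 1.307]
ft_force: [-0.1, 0.8, -1.1]
opening: 0.004
grip_force: 0.0
```

```bash
python3 w.py side s8.png; python3 w.py top t8.png; python3 -c "
import cv2,numpy as np
a=cv2.imread('pics/s8.png')[195:305,220:360];b=cv2.imread('pics/t8.png')[160:270,240:380]
cv2.imwrite('pics/c8.png',np.hstack([cv2.resize(x,(400,314),interpolation=2) for x in(a,b)]))"
```

```text
12.25 [548.5 -54.9 199.3] 74.9 [-0.4  0.6  0.2]
58 mean [619.9  36.7] wing angle 58.9 mean dir 110.3
12.3 [548.5 -54.7 199. ] 74.9 [-0.9 -0.5  0.3]
```

View pics/c8.png

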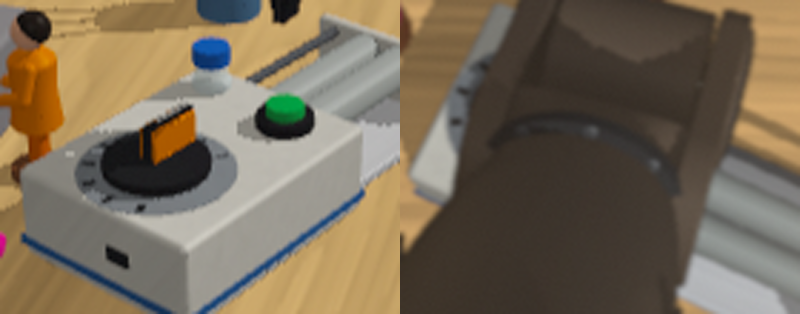

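The left half shows the dial settled, with its wing at (170,135) pointing toward the button side and only stroke 8 beyond it at (222,155), so it stands on stroke 7. The right half is hidden by the arm. I'll press the button.

Call:
arm_command(deltas=[{"dx":0,"dy":0,"dz":-0.02,"yaw":0},{"dx":0,"dy":0,"dz":-0.02,"yaw":0},{"dx":0,"dy":0,"dz":-0.02,"yaw":0},{"dx":0,"dy":0,"dz":-0.01,"yaw":0},{"dx":0,"dy":0,"dz":-0.002,"yaw":0},{"dx":0,"dy":0,"dz":-0.002,"yaw":0},{"dx":0,"dy":0,"dz":0,"yaw":0}])

```text
t: 13.0
eef_pos: [548.1, -54.8, 125.3]
tcp_rot: [3.141, -0.0, 1.307]
ft_force: [-0.0, 1.1, 1.8]
opening: 0.003
grip_force: 1.0
```

Call:
arm_command(deltas=[{"dx":0,"dy":0,"dz":-0.002,"yaw":0},{"dx":0,"dy":0,"dz":-0.002,"yaw":0},{"dx":0,"dy":0,"dz":0,"yaw":0}])

```text
t: 13.3
eef_pos: [548.1, -54.9, 121.0]
tcp_rot: [3.14, -0.0, 1.307]
ft_force: [0.7, 2.6, 4.8]
opening: 0.007
grip_force: 2.2
```

Call:
arm_command(deltas=[{"dx":0,"dy":0,"dz":-0.002,"yaw":0},{"dx":0,"dy":0,"dz":0,"yaw":0}])

```text
t: 13.5
eef_pos: [548.1, -54.9, 120.1]
tcp_rot: [3.14, -0.0, 1.307]
ft_force: [-2.9, 3.2, 16.5]
opening: 0.005
grip_force: 8.6
```

The force jumped to 16.5 N, so the button is on its stop. I'll hold briefly, release and retreat.

Call:
arm_command(deltas=[{"dx":0,"dy":0,"dz":0,"yaw":0},{"dx":0,"dy":0,"dz":0.01,"yaw":0},{"dx":0,"dy":0,"dz":0.02,"yaw":0},{"dx":0,"dy":0,"dz":0.03,"yaw":0},{"dx":0,"dy":0,"dz":0.03,"yaw":0},{"dx":0,"dy":0,"dz":0.03,"yaw":0},{"dx":0,"dy":0,"dz":0,"yaw":0},{"dx":0,"dy":0,"dz":0,"yaw":0}])

```text
t: 14.3
eef_pos: [547.5, -55.1, 238.8]
tcp_rot: [3.141, 0.0, 1.307]
ft_force: [0.4, 0.1, -0.6]
opening: 0.003
grip_force: 0.0
```

```bash
python3 w.py side s9.png
python3 - <<'E'
from h import *
c=cv2.imread('pics/s9.png')[:,:,::-1]; h=cv2.cvtColor(np.ascontiguousarray(c),cv2.COLOR_RGB2HSV)
m=(h[:,:,0]>50)&(h[:,:,0]<85)&(h[:,:,1]>120)&(h[:,:,2]>60); m[:200]=0;m[260:]=0;m[:,:290]=0;m[:,350:]=0
v,u=np.nonzero(m);print('btn',u.mean(),v.mean(),len(u))
E
```

```text
14.35 [547.3 -55.  238. ] 74.9 [-0.6 -0.6 -0.6]
51 mean [621.   37.2] wing angle 59.2 mean dir 78.6
btn 319.4786324786325 232.71794871794873 117
```

View pics/s9.png

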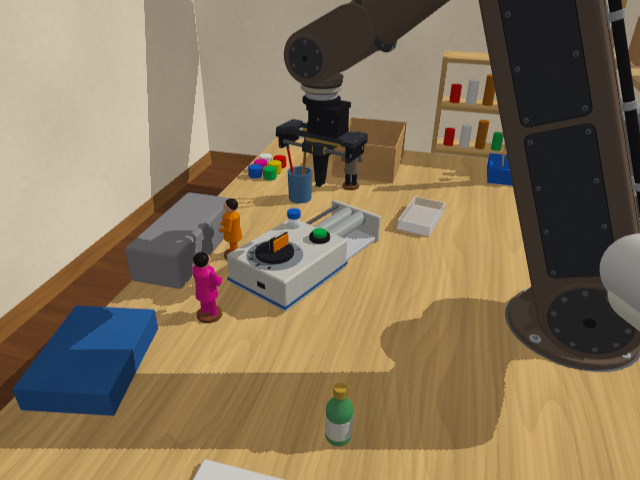

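The button is back up at (319,233), its starting position. The wing at (280,241) stands on its new stop, all bystanders stand as before, and the arm is clear.

```bash
python3 -c "from cell import job_done; print(job_done())"
```

```text
the job is handed in; nothing more can be done
None
```

I turned the dial four clicks clockwise, pressed the start button fully down and let it spring back up, left every bystander standing, and handed the job in at about 14 s; no verdict was returned.

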